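# Set the camera stage and hold up the calibration plate

### The job

First wind the handwheel clockwise until the camera carriage rests against its stop block. Then lift the calibration plate off its stand and hold it level and still in the air, centred over the camera's ring light with its underside about 80 mm above the ring light. Finish while holding it there: do not put it down or let go, and leave the tray, the spare lens and the tape roll where they are.

Things in the scene. Friction and masses are not known exactly. Their poses are not given: they have to be found in the camera images.
- stage: Fixed camera stage on the table: aluminium base 80 x 291 mm (local x, y), 12 mm thick. Origin on the table, 16.5 mm to local +y of the base's middle; local y runs along the rails. From the -y end: a grey gearbox (60 x 70 mm, top 60 mm high, centre at y = -115 mm) with the handwheel lying flat on top of it, then the camera carriage, then at the +y end a dark steel stop block (face at y = 111 mm, top 42 mm high). Local z is up; yaw varies
- wheel (a joint): Angle of the handwheel, 0 to 11.31 rad; it grows clockwise seen from above. 2 pi moves the carriage 25 mm towards the stop (+y of the stage); at 11.31 the carriage touches the stop and the wheel goes no further. It starts anywhere from 0 to 5.5, turns against about 0.06 N m of friction and stays where it is left
- camera (a joint): Travel of the camera carriage along the stage's +y, 0 to 0.045 m, driven by the handwheel; 0.045 is against the stop block
- hub (a point): Point on the handwheel's upright axis, at the height of point handle (108 mm above the table). The wheel is a black rim, 42 mm mean radius, 12 mm thick, its top 83 mm above the table, with three steel spokes
- handle (a point): Middle of the handwheel's crank handle: a steel upright round pin, 18 mm diameter, standing on the rim at 42 mm from the wheel's axis, free to spin about itself. Its top is 126 mm and its foot 84 mm above the table; this point is 108 mm above the table, and turns with the wheel
- lens (a point): Centre of the top of the camera's black ring light, 71 mm above the table; ring 72 mm outside diameter, 44 mm inside. The camera looks straight up through it and it rides on the carriage (70 x 72 mm), so it moves as the wheel is wound
- stand: Fixed black stand, 150 x 125 mm base 10 mm thick, with four steel posts whose tops are 50 mm above the table, and four aluminium guide tabs, one at the middle of each side, 2.5 mm outside the plate's edges and rising to 56 mm. Origin on the table under its centre; yaw varies
- target: Loose calibration plate, aluminium, 110 x 85 mm (its x, y), 6 mm thick, dots on its underside, about 0.25 to 0.5 kg. Origin at the centre of its underside, z up. On its top, centred, stands a grey grip block 60 mm long along the plate's x, 24 mm wide along its y, 36 mm tall (its top 42 mm above the origin). At the start it rests on the stand's posts, origin 50 mm above the table
- tray: Loose grey pocket tray, 100 x 100 x 18 mm, nine pockets; not to be moved. Origin at the centre of its underside
- lens_spare: Loose black spare lens standing upright, 44 mm diameter, 55 mm tall; not to be moved. Origin at the centre of its underside
- tape: Loose roll of black tape lying flat, 80 mm outside diameter, 20 mm tall; not to be moved. Origin at the centre of its underside
Mind the look-alikes: they are no part of the job. Of the things shaped like the target, the aluminium one is meant.

How it is judged:
On the way, in this order (a step that is already met when the one before it is completed fails the run):
1. the camera carriage rests against its stop (value of joint camera above 0.043 m), for 0.2 s.
2. the plate is lifted clear of its stand (height (world z) of target above 0.07 m and contact force between target and stand below 0.1 N and contact force between target and the fingers above 1 N), for 0.2 s.
At the end, for the whole second after the job is handed in: Camera carriage within 2 mm of its stop; the plate carried by the fingers alone, dots down, level within 4 degrees, centred over the ring light within 20 mm, its underside 55 to 105 mm above the ring light, and still (under 20 mm/s and 0.1 rad/s), through the last second (value of joint camera above 0.043 m and angle between target's own z axis and vertical below 0.07 rad and horizontal distance between target and lens below 0.02 m and z of target in the frame of lens between 0.055 and 0.105 m and linear speed of target below 0.02 m/s and angular speed of target below 0.1 rad/s and contact force between target and the fingers above 1 N and contact force between target and stand below 0.1 N and contact force between target and stage below 0.1 N); the arm keeps its last pose, push and grip.
It fails at once if the tray, the spare lens or the tape roll is shoved more than 20 mm (distance of any of tray, lens_spare, tape from where it was at the start of the episode above 0.02 m).
It also fails if it takes over 72 s, if anything falls off the work surface, if the arm or the gripper's body presses on something with over 40 N, if the wrist force passes 120 N, or if a joint passes its speed limit or range.

### The arm

A 7-joint arm with a two-finger parallel gripper is mounted at the origin on the work surface. World frame = base frame: x ahead of the robot, y to its left, z up, the work surface at z = 0. Lengths are in m, angles in rad, forces in N, time in s.
With the tool pointing down it reaches from about 0.4 to 0.85 m from the base axis. Payload 4.5 kg.
Tool frame: the origin (TCP) lies midway between the tips of the shut fingers; the grasp point (between the pads) lies 19 mm behind it; z points along the fingers, y is the line along which they close (so a half turn about z gives the same grasp; the last joint's range is limited). The gripper opens to 88 mm and grips with 3 to 60 N. Pads are 18 mm wide; open, the fingers measure 123 mm over their backs; the gripper's body (75 mm by 187 mm) begins 45 mm behind the grasp point.
Start: joints at [-1.187, 0.689, -0.195, 1.565, 0.157, 0.902, -0.215], TCP at [0.214, 0.587, 0.239] pointing down, gripper open.
Joint ranges: [-3.01, 3.01], [-0.46, 2.08], [-1.47, 1.51], [0.13, 2.56], [-1, 4.14], [0.04, 2.09], [-2.66, 2.66]. Speed limits (rad/s): [2.57, 2.57, 3.14, 3.14, 3.14, 3.14, 3.14].

### API

Orientations are given as [roll, pitch, yaw] about the fixed x, y, z axes, in that order (R = Rz(yaw) Ry(pitch) Rx(roll)).
In Python, from rig import status, cams, bot gives the robot as it stands.
- The arm moves only by the tool carry_out, never from a script. Its argument "moves" is one flat list of numbers, 4 for each row, row after row: the shift along the world's x, y, z in mm, then the turn about the world's z in rad. A call has 1 to 5 rows; each row is the pose to reach, as a shift and turn from the pose commanded when the call began; what a row does not reach only later rows make up. A row lasts 1/12 s, in which the tool goes at most 41.7 mm and 7.16 degrees, less where a joint would pass 70% of its speed; a pose out of reach is approached as far as the arm can. A call with a gripper value outside its range is refused whole. "jaw" is the finger opening in mm, from 0 to 88.1, set as the call begins (left out, the last holds). The fingers move at their own pace and stop on an object; "newtons" is the grip in N (left out, the last holds). Time passes only in rows, so rows that repeat a pose let the fingers close. It gives the time, the measured TCP pose, the force, the opening and the grip force at its end, in the units of the state.
- status.observe(): the state, without advancing time (a new reading comes with each control period).
- cams.camera(name): name is "side" or "top"; returns the picture (480x640x3 uint8, red, green, blue); there is no depth.
- cams.camera_info(name): a dict with "fx", "fy", "cx", "cy" (pixels), "k1" (the pictures are not rectified: a ray, as slopes to the right and down, at radius r is drawn at 1 + k1 r^2 times it, then the intrinsics apply), "cam_to_world" (4x4, takes a point from camera to world coordinates). Camera axes: x right, y down, z forward; pixel columns grow to the right and rows downward; lengths in m; the calibration is good to about 2 mm. A picture is of the moment at which its call begins. camera_info takes no time and is no camera call.
- bot.finish_job(): hands the job in; it is judged then, once.
Trained networks look in the newest picture that a camera, given by its name, has taken for a name from the list of things; names that differ only in an ending like _2 or _b are one class to them, and where a whole thing is asked for, a point or a joint stands for the part that bears it (a point fixed in the world has none). Each returns a list of dicts, best first, with "confidence" (0 to 1); they miss things now and then, are a little off and sometimes report something else, mostly with a low value. They report only what shows in the picture. A call takes as long as a camera call. They do not tell look-alikes from the thing itself.
- cams.spot_in(camera, thing): "xyz" ([x, y, z] in m, in world coordinates, good to about 4 mm: the middle of the surface that is visible of it).
- cams.spot_point(camera, thing): "xyz" ([x, y, z] in m, in world coordinates, good to about 4 mm: a listed point, or the origin of a listed thing).
The state is a dict: "time_s": time; "joints": joint angles; "joint_velocities": joint speeds; "joint_efforts": joint torques, N m; "position": TCP position; "ee_rot": TCP orientation; "force": force on the tool from outside, world axes, zero at the start; "torque": the same for the moment, N m; "finger_gap": finger opening in m; "finger_force": force on a finger pad.
Only numpy, scipy, OpenCV 4.12 (cv2) and the standard library are available. Lean on these libraries where they do the work, as an engineer would, in place of code of your own. Each camera call takes 0.05 s, during which the arm holds its last target. There are 200 camera calls.

## Working session

There is one attempt and no reset: what is moved stays moved. The work goes in short steps, Python scripts to look and compute and a tool call to move; the robot and the scene stay as the last step left them, time stands still between calls to the robot, and variables do not carry over. Pictures are saved under pics/ and viewed, at most 10 in all, crops included, and the job is handed in when it is done.

Besides the shell and the picture viewer there is one more tool, called after ">>>" by a JSON object that holds its "op" and its "data", one argument or row to a line. carry_out: Moves the arm, as the interface text tells. Its arguments: {"type":"object","properties":{"moves":{"type":"array"},"jaw":{"type":"number"},"newtons":{"type":"number"}},"required":["moves"]}

```bash
mkdir -p pics
cat > h.py <<'E'
from rig import status,cams,bot
import numpy as np,cv2
def snap(c,n):
    im=cams.camera(c); cv2.imwrite(f'pics/{n}.png',im[...,::-1]); return im
def proj(c,p):
    i=cams.camera_info(c); T=np.linalg.inv(np.array(i['cam_to_world'])); q=T[:3,:3]@np.array(p)+T[:3,3]
    s=q[:2]/q[2]; s=s*(1+i['k1']*(s@s)); return np.round([i['fx']*s[0]+i['cx'],i['fy']*s[1]+i['cy']])
def unproj(c,uv,z):
    i=cams.camera_info(c); T=np.array(i['cam_to_world'])
    d=np.array([(uv[0]-i['cx'])/i['fx'],(uv[1]-i['cy'])/i['fy']]); s=d.copy()
    for _ in range(20): s=d/(1+i['k1']*(s@s))
    r=T[:3,:3]@np.r_[s,1]; return np.round(T[:3,3]+r*(z-T[2,3])/r[2],4)
E
python3 - <<'E'
from h import *
for c in('top','side'):
    snap(c,c+'0')
    for t in('stage','hub','handle','lens','stand','target','tray','lens_spare','tape'):
        for d in cams.spot_point(c,t): print(c,t,np.round(d['xyz'],3),round(d['confidence'],2),proj(c,d['xyz']))
s=status.observe();print(s['time_s'],s['position'],s['ee_rot'],s['finger_gap'])
E
```

```text
top stage [ 0.484 -0.174  0.001] 0.91 [409. 269.]
top stage [ 0.477 -0.146  0.07 ] 0.35 [402. 270.]
top hub [ 0.502 -0.294  0.107] 0.57 [461. 259.]
top hub [ 0.483 -0.175 -0.002] 0.21 [409. 270.]
top handle [ 0.549 -0.3    0.106] 0.67 [463. 241.]
top handle [ 0.478 -0.145  0.07 ] 0.61 [402. 270.]
top lens [ 0.478 -0.146  0.073] 0.92 [402. 269.]
top stand [0.513 0.19  0.001] 0.91 [277. 259.]
top target [0.532 0.37  0.004] 0.73 [212. 251.]
top target [ 0.35   0.424 -0.002] 0.72 [191. 317.]
top target [ 0.324  0.198 -0.002] 0.66 [273. 327.]
top target [0.515 0.187 0.046] 0.64 [277. 256.]
top target [0.723 0.371 0.002] 0.58 [214. 184.]
top tray [ 0.724 -0.008 -0.002] 0.79 [348. 184.]
top lens_spare [ 0.722 -0.247 -0.002] 0.56 [433. 185.]
top tape [ 0.483 -0.177  0.001] 0.73 [410. 270.]
top tape [0.724 0.232 0.001] 0.67 [263. 184.]
side stage [ 0.482 -0.178  0.001] 0.81 [292. 336.]
side hub [ 0.504 -0.288  0.104] 0.96 [301. 350.]
side handle [ 0.547 -0.306  0.107] 0.98 [326. 357.]
side handle [ 0.727 -0.01   0.001] 0.29 [397. 278.]
side lens [ 0.479 -0.146  0.071] 0.9 [289. 303.]
side lens [ 0.547 -0.305  0.104] 0.66 [326. 358.]
side stand [0.515 0.186 0.   ] 0.84 [307. 229.]
side target [0.35  0.431 0.004] 0.93 [255. 182.]
side target [0.517 0.189 0.054] 0.82 [308. 212.]
side target [ 0.328  0.191 -0.002] 0.79 [239. 230.]
side target [ 0.506 -0.288  0.106] 0.56 [302. 350.]
side tray [ 0.726 -0.01  -0.   ] 0.78 [396. 278.]
side tray [ 0.723  0.233 -0.004] 0.18 [381. 218.]
side lens_spare [ 0.725 -0.248  0.   ] 0.78 [414. 362.]
side tape [ 0.721  0.231 -0.006] 0.68 [380. 220.]
side tape [ 0.545 -0.305  0.111] 0.42 [325. 355.]
side tape [ 0.478 -0.144  0.072] 0.35 [289. 302.]
1.0 [0.2141703  0.58718157 0.23875955] [ 3.14152028e+00 -3.45062712e-06  2.79183402e+00] 0.08804910076708367
```

View pics/top0.png

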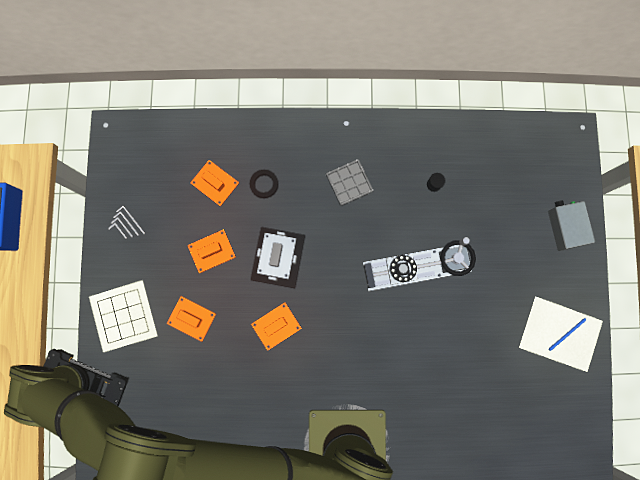

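View pics/side0.png

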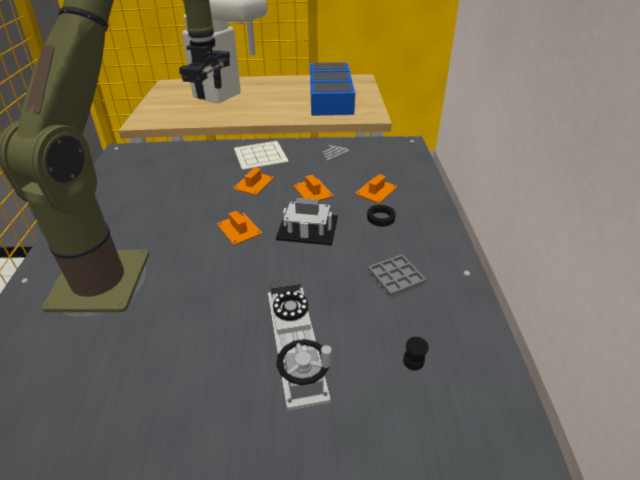

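Top picture: the stage is at (410,270), the wheel hub at (461,259), the handle pin at (465,241) and the ring light at (402,269). The tray (349,183), spare lens (436,182) and tape (264,184) all lie to the far side. Plate-shaped candidates are orange at (214,183), (211,250), (191,318) and (276,326), plus a silver one on the black stand at (277,257). The silver one is aluminium and on the stand, so it fits. I'll confirm with a crop.

Run:
```python
from h import *
im=cv2.imread('pics/top0.png')
a=cv2.resize(im[222:295,245:311],None,fx=6,fy=6,interpolation=cv2.INTER_CUBIC);b=cv2.resize(im[230:295,425:485],None,fx=6,fy=6,interpolation=cv2.INTER_CUBIC)
h=max(a.shape[0],b.shape[0]);p=lambda q:cv2.copyMakeBorder(q,0,h-q.shape[0],0,4,0)
cv2.imwrite('pics/crop1.png',np.hstack([p(a),p(b)]))
# plate outline: bright blob in stand
g=im[222:295,245:311].min(2); m=(g>150).astype(np.uint8)
n,l,s,c=cv2.connectedComponentsWithStats(m); k=1+s[1:,4].argmax()
y,x=np.where(l==k); hull=np.c_[x+245,y+222]
w=np.array([unproj('top',q,0.056)[:2] for q in hull],np.float32)*1000
print(cv2.minAreaRect(w))
```

```text
((521.162109375, 187.02383422851562), (104.22505950927734, 118.7636489868164), 79.62413024902344)
```

View pics/crop1.png

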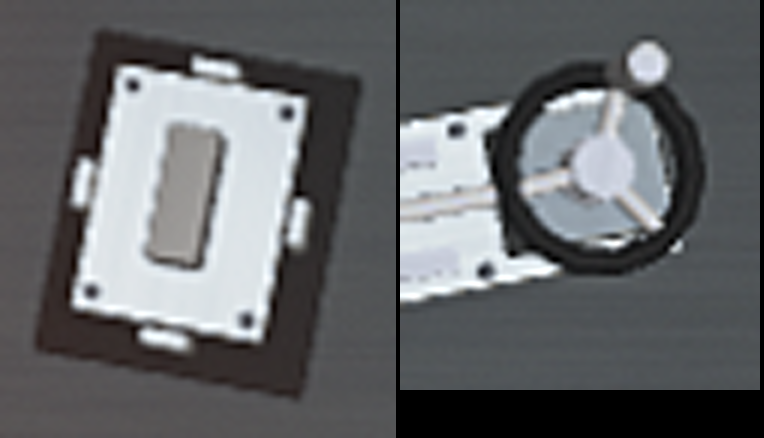

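>>> {"op": "carry_out", "data": {
  "moves": [30, -41, 0, 0, 60, -82, 0, 0, 90, -123, 0, 0, 115, -160, 0, 0, 140, -195, 0, 0],
  "jaw": 50
}}

```text
time_s: 1.42
position: [0.3367, 0.4165, 0.2389]
ee_rot: [3.141, 0.0, 2.792]
force: [1.0, 0.1, 0.1]
finger_gap: 0.0566
finger_force: 0.0
```

The crop confirms it: the aluminium plate with a grey grip block is on the stand, its long axis about -10.5° from world x. The right half shows the wheel hub at (605,165) and the handle pin at (647,62) in the crop.

Run:
```python
from h import *
print(unproj('top',(466.2,240.3),.126),[unproj('top',(459.2,257.5),z) for z in(.085,.095)])
print('plate block',unproj('top',(245+187/6,222+197/6),.092))
```

```text
[ 0.5487 -0.3045  0.126 ] [array([ 0.5083, -0.295 ,  0.085 ]), array([ 0.5074, -0.2926,  0.095 ])]
plate block [0.5138 0.1852 0.092 ]
```

>>> {"op": "carry_out", "data": {
  "moves": [24, -33, 0, 0.1, 48, -66, 0, 0.168, 70, -100, 0, 0.168, 92, -135, 0, 0.168, 115, -170, 0, 0.168]
}}

```text
time_s: 1.83
position: [0.4516, 0.2465, 0.239]
ee_rot: [3.141, 0.0, 2.96]
force: [0.6, -0.4, -0.4]
finger_gap: 0.0496
finger_force: 0.0
```

>>> {"op": "carry_out", "data": {
  "moves": [14, -38, 0, 0, 28, -76, 0, 0, 42, -114, 0, 0, 54, -152, 0, 0, 64, -190, 0, 0]
}}

```text
time_s: 2.25
position: [0.5156, 0.0563, 0.239]
ee_rot: [3.141, 0.001, 2.959]
force: [1.2, -0.7, -0.1]
finger_gap: 0.0501
finger_force: 0.0
```

>>> {"op": "carry_out", "data": {
  "moves": [6, -40, 0, 0, 12, -80, 0, 0, 18, -120, 0, 0, 24, -160, 0, 0, 30, -195, 0, 0]
}}

```text
time_s: 2.67
position: [0.5446, -0.1401, 0.2388]
ee_rot: [-3.141, 0.0, 2.958]
force: [0.5, 0.1, -0.3]
finger_gap: 0.0501
finger_force: 0.0
```

>>> {"op": "carry_out", "data": {
  "moves": [0, -40, 0, 0, 1, -80, 0, 0, 2, -120, 0, 0, 3, -155, 0, 0, 3, -164, 0, 0]
}}

```text
time_s: 3.08
position: [0.5459, -0.3094, 0.2383]
ee_rot: [-3.136, 0.0, 2.95]
force: [-0.2, -1.1, -0.1]
finger_gap: 0.0501
finger_force: 0.0
```

>>> {"op": "carry_out", "data": {
  "moves": [0, 0, -35, 0, 0, 0, -70, 0, 0, 0, -100, 0, 0, 0, -130, 0, 0, 0, -144, 0]
}}

```text
time_s: 3.5
position: [0.5457, -0.2995, 0.091]
ee_rot: [3.14, -0.005, 2.96]
force: [-0.7, -0.6, 0.3]
finger_gap: 0.0497
finger_force: 0.0
```

Run:
```python
from h import *
snap('side','s1');print(np.round(status.observe()['joints'],2),status.observe()['position'])
im=cv2.imread('pics/s1.png');cv2.imwrite('pics/s1c.png',cv2.resize(im[260:410,230:430],None,fx=3,fy=3))
for c in('side',):
  for d in cams.spot_point(c,'handle'): print(d)
```

```text
[ 0.58  0.89 -0.28  1.68  0.37  0.63  1.49] [ 0.54492773 -0.29902427  0.08965717]
```

View pics/s1c.png

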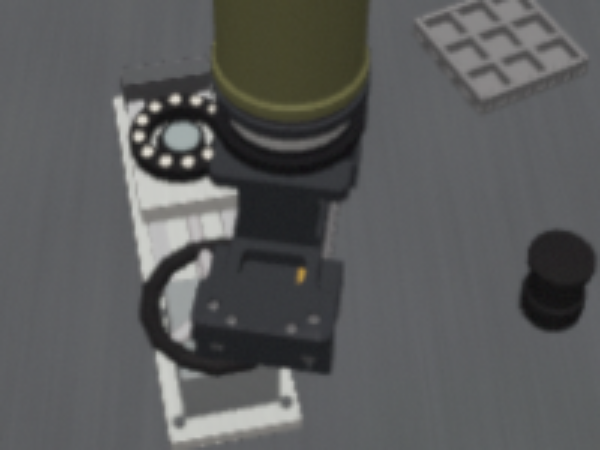

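The gripper straddles where the pin is hidden, beside the rim at about (270,300) in the crop, and nothing is touching. I'll trim the position and close.

>>> {"op": "carry_out", "data": {
  "moves": [3, -5, 5, 0, 3, -5, 5, 0, 3, -5, 5, 0, 3, -5, 5, 0, 3, -5, 5, 0]
}}

```text
time_s: 4.02
position: [0.5512, -0.306, 0.1008]
ee_rot: [-3.141, 0.002, 2.96]
force: [-0.3, -0.6, 0.2]
finger_gap: 0.0498
finger_force: 0.0
```

>>> {"op": "carry_out", "data": {
  "moves": [0, 0, 0, 0, 0, 0, 0, 0, 0, 0, 0, 0, 0, 0, 0, 0, 0, 0, 0, 0],
  "jaw": 0,
  "newtons": 15
}}

```text
time_s: 4.43
position: [0.5508, -0.3053, 0.0997]
ee_rot: [3.141, -0.0, 2.96]
force: [0.6, 2.0, 1.0]
finger_gap: 0.0188
finger_force: 0.8
```

>>> {"op": "carry_out", "data": {
  "moves": [0, 0, 0, 0, 0, 0, 0, 0, 0, 0, 0, 0, 0, 0, 0, 0, 0, 0, 0, 0]
}}

```text
time_s: 4.85
position: [0.5508, -0.3054, 0.0997]
ee_rot: [3.141, -0.0, 2.96]
force: [-0.3, 2.1, 0.7]
finger_gap: 0.0177
finger_force: 15.0
```

Run:
```python
import numpy as np
for k in range(3):
    a0=-16-120*k; f=lambda a:42*np.array([np.cos(np.radians(a)),np.sin(np.radians(a))])
    print(k,[list(np.round(f(a0-24*i)-f(a0)).astype(int)) for i in range(1,6)])
```

```text
0 [[np.int64(-8), np.int64(-15)], [np.int64(-22), np.int64(-26)], [np.int64(-39), np.int64(-30)], [np.int64(-56), np.int64(-27)], [np.int64(-71), np.int64(-18)]]
1 [[np.int64(-9), np.int64(15)], [np.int64(-12), np.int64(32)], [np.int64(-7), np.int64(49)], [np.int64(4), np.int64(62)], [np.int64(20), np.int64(70)]]
2 [[np.int64(17), np.int64(1)], [np.int64(34), np.int64(-6)], [np.int64(46), np.int64(-18)], [np.int64(52), np.int64(-35)], [np.int64(51), np.int64(-52)]]
```

>>> {"op": "carry_out", "data": {
  "moves": [-8, -15, -3, 0, -22, -26, -3, 0, -39, -30, -3, 0, -56, -27, -3, 0, -71, -18, -3, 0]
}}

```text
time_s: 5.27
position: [0.4835, -0.3238, 0.0987]
ee_rot: [3.141, 0.01, 2.959]
force: [8.3, 5.2, 4.8]
finger_gap: 0.0175
finger_force: 15.0
```

>>> {"op": "carry_out", "data": {
  "moves": [-9, 15, 0, 0, -12, 32, 0, 0, -7, 49, 0, 0, 4, 62, 0, 0, 20, 70, 0, 0]
}}

```text
time_s: 5.68
position: [0.4973, -0.2526, 0.0984]
ee_rot: [-3.141, -0.005, 2.96]
force: [-3.9, -0.5, 16.6]
finger_gap: 0.0174
finger_force: 15.0
```

>>> {"op": "carry_out", "data": {
  "moves": [17, 1, 0, 0, 34, -6, 0, 0, 46, -18, 0, 0, 52, -35, 0, 0, 51, -52, 0, 0]
}}

```text
time_s: 6.1
position: [0.5518, -0.3054, 0.0984]
ee_rot: [3.142, 0.0, 2.961]
force: [-7.4, 5.4, 16.4]
finger_gap: 0.0174
finger_force: 15.0
```

Run:
```python
from h import *
for c in('top','side'):
  snap(c,'m_'+c)
  for d in cams.spot_point(c,'lens'): print(c,np.round(d['xyz'],3),d['confidence'])
s=status.observe();print(s['position'],s['force'],s['finger_gap'],s['joints'])
```

```text
top [ 0.47  -0.12   0.073] 0.77
side [ 0.477 -0.117  0.07 ] 0.89
[ 0.55054769 -0.30853604  0.09848239] [-2.97013379 -0.12746476 10.22941312] 0.01771905363139721 [ 0.58773653  0.88480794 -0.27773815  1.65242525  0.36123149  0.65321908
  1.50447449]
```

>>> {"op": "carry_out", "data": {
  "moves": [-8, -15, 2, 0, -22, -26, 2, 0, -39, -30, 2, 0, -56, -27, 2, 0, -71, -18, 2, 0]
}}

```text
time_s: 6.72
position: [0.4822, -0.3225, 0.0988]
ee_rot: [3.138, 0.006, 2.96]
force: [10.5, 6.9, -8.5]
finger_gap: 0.0172
finger_force: 15.0
```

>>> {"op": "carry_out", "data": {
  "moves": [-5, 7, 0, 0, -9, 15, 0, 0, -12, 24, 0, 0, -12, 32, 0, 0, -11, 40, 0, 0]
}}

```text
time_s: 7.13
position: [0.4702, -0.2846, 0.0988]
ee_rot: [-3.141, 0.003, 2.959]
force: [5.0, -3.0, -5.5]
finger_gap: 0.0176
finger_force: 15.0
```

Run:
```python
from h import *
for c in('top','side'):
  snap(c,'m2_'+c)
  for d in cams.spot_point(c,'lens'): print(c,np.round(d['xyz'],3),d['confidence'])
s=status.observe();print(s['position'],s['force'],s['finger_gap'])
```

```text
top [ 0.471 -0.112  0.07 ] 0.96
top [ 0.503 -0.293  0.106] 0.52
[ 0.47044897 -0.28335135  0.09878989] [ 5.6423245   0.32201139 -5.26649952] 0.01752019057086653
```

>>> {"op": "carry_out", "data": {
  "moves": [3, 8, 0, 0, 8, 15, 0, 0, 15, 21, 0, 0, 22, 26, 0, 0, 30, 29, 0, 0]
}}

```text
time_s: 7.75
position: [0.4974, -0.2527, 0.0986]
ee_rot: [3.14, -0.005, 2.961]
force: [-3.2, 1.8, 2.5]
finger_gap: 0.0172
finger_force: 15.0
```

>>> {"op": "carry_out", "data": {
  "moves": [7, 1, 0, 0, 15, 1, 0, 0, 15, 1, 0, 0]
}}

```text
time_s: 8.0
position: [0.5166, -0.2506, 0.0987]
ee_rot: [3.138, 0.002, 2.963]
force: [2.8, 6.8, 0.9]
finger_gap: 0.0176
finger_force: 15.0
```

>>> {"op": "carry_out", "data": {
  "moves": [7, -1, 0, 0, 14, -4, 0, 0, 14, -4, 0, 0]
}}

```text
time_s: 8.25
position: [0.529, -0.2545, 0.0987]
ee_rot: [3.138, 0.0, 2.963]
force: [1.2, 0.1, -0.1]
finger_gap: 0.0074
finger_force: 0.2
```

The gap shrank, so the pin slid out along the pads, probably because the stop was reached. I'll look.

>>> {"op": "carry_out", "data": {
  "moves": [0, 0, 40, 0, 0, 0, 80, 0, 10, 40, 90, 0, 20, 80, 90, 0, 30, 120, 90, 0]
}}

```text
time_s: 8.67
position: [0.5596, -0.1379, 0.1905]
ee_rot: [-3.141, 0.005, 2.956]
force: [0.9, 0.1, 0.3]
finger_gap: 0.0005
finger_force: 0.0
```

Run:
```python
from h import *
for c in('top','side'):
  snap(c,'m3_'+c)
  for t in('lens','handle','hub'):
    for d in cams.spot_point(c,t)[:1]: print(c,t,np.round(d['xyz'],3),d['confidence'])
a=cv2.imread('pics/m3_top.png')[225:300,355:485];b=cv2.imread('pics/m3_side.png')[270:410,250:350]
a=cv2.resize(a,None,fx=4,fy=4,interpolation=2);b=cv2.resize(b,None,fx=2.5,fy=2.5)
h=350;p=lambda q:cv2.copyMakeBorder(q,0,h-q.shape[0],0,0,0)
cv2.imwrite('pics/m3.png',np.hstack([p(a),p(b)]))
```

```text
top lens [ 0.472 -0.102  0.071] 0.88
side lens [ 0.474 -0.1    0.071] 0.88
side handle [ 0.507 -0.254  0.104] 0.96
side hub [ 0.505 -0.288  0.106] 0.83
```

View pics/m3.png

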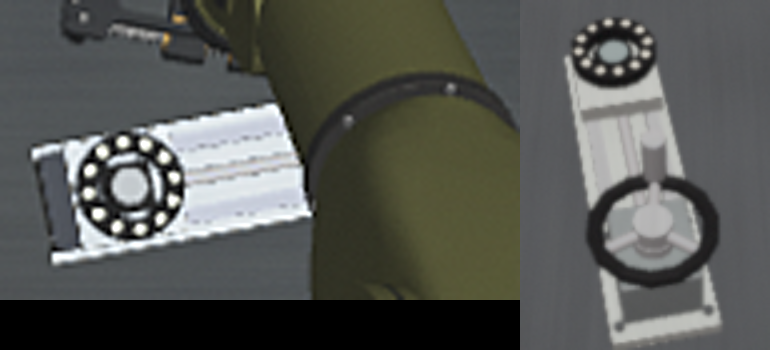

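The carriage's white edge sits at the dark stop block (about (75,190) in the crop), and the handle is at the wheel's stage-side at about 90°. To be sure it's seated, I'll push the pin clockwise (+x) with shut fingers and check that it's blocked.

>>> {"op": "carry_out", "data": {
  "moves": [-24, -30, 0, 0, -48, -60, 0, 0, -72, -90, 0, 0, -94, -114, 0, 0, -94, -114, -30, 0],
  "jaw": 0
}}

```text
time_s: 9.48
position: [0.4595, -0.2623, 0.1618]
ee_rot: [-3.133, 0.004, 2.945]
force: [1.2, -0.7, -1.0]
finger_gap: 0.0004
finger_force: 0.0
```

>>> {"op": "carry_out", "data": {
  "moves": [0, 0, -30, 0, 0, 0, -60, 0, 0, 0, -60, 0, 8, 0, -60, 0, 15, 0, -60, 0]
}}

```text
time_s: 9.9
position: [0.4799, -0.2526, 0.0999]
ee_rot: [-3.141, 0.002, 2.959]
force: [0.4, 0.1, -0.9]
finger_gap: 0.0004
finger_force: 0.0
```

>>> {"op": "carry_out", "data": {
  "moves": [4, 0, 0, 0, 8, 0, 0, 0, 8, 0, 0, 0, 8, 0, 0, 0, 8, 0, 0, 0]
}}

```text
time_s: 10.32
position: [0.4868, -0.2519, 0.0992]
ee_rot: [-3.141, 0.001, 2.96]
force: [0.0, -0.1, -0.4]
finger_gap: 0.0005
finger_force: 0.0
```

>>> {"op": "carry_out", "data": {
  "moves": [4, 0, 0, 0, 4, 0, 0, 0, 8, 0, 0, 0, 8, 0, 0, 0, 8, 0, 0, 0]
}}

```text
time_s: 10.73
position: [0.4933, -0.2506, 0.0985]
ee_rot: [3.141, -0.004, 2.961]
force: [-4.2, 3.2, 4.2]
finger_gap: 0.0005
finger_force: 2.7
```

>>> {"op": "carry_out", "data": {
  "moves": [4, 0, 0, 0, 4, 0, 0, 0, 4, 0, 0, 0]
}}

```text
time_s: 10.98
position: [0.494, -0.2499, 0.0982]
ee_rot: [3.141, -0.01, 2.96]
force: [-10.7, 5.5, 7.8]
finger_gap: 0.0007
finger_force: 5.7
```

It's blocked: 11 N of push gives no motion, where free turning needs about 1.5 N, so the carriage is at its stop. On to the plate.

>>> {"op": "carry_out", "data": {
  "moves": [-10, 0, 0, 0, -10, 0, 40, 0, -10, 0, 80, 0, -10, 0, 120, 0, -6, 40, 121, 0],
  "jaw": 60
}}

```text
time_s: 11.4
position: [0.4961, -0.2227, 0.2262]
ee_rot: [-3.133, 0.015, 2.944]
force: [1.7, -1.2, -0.2]
finger_gap: 0.0317
finger_force: 0.0
```

>>> {"op": "carry_out", "data": {
  "moves": [2, 40, 0, 0, 4, 80, 0, 0, 6, 120, 0, 0, 8, 160, 0, 0, 10, 200, 0, 0]
}}

```text
time_s: 11.82
position: [0.5037, -0.0099, 0.2201]
ee_rot: [3.141, 0.002, 2.959]
force: [1.2, -0.7, 0.3]
finger_gap: 0.06
finger_force: 0.0
```

>>> {"op": "carry_out", "data": {
  "moves": [2, 40, 0, 0, 4, 80, 0, 0, 6, 120, 0, 0, 8, 150, 0, 0, 8, 150, 0, 0]
}}

```text
time_s: 12.23
position: [0.5116, 0.148, 0.2205]
ee_rot: [3.133, 0.003, 2.971]
force: [-0.0, -0.1, 0.8]
finger_gap: 0.06
finger_force: 0.0
```

Run:
```python
from h import *
snap('top','t4');snap('side','s4')
for c in('top','side'):
  for t in('lens','target','stand'):
    for d in cams.spot_point(c,t)[:3]: print(c,t,np.round(d['xyz'],3),round(d['confidence'],2))
s=status.observe();print(s['position'],s['ee_rot'],s['joints'],s['finger_gap'])
```

```text
top lens [ 0.469 -0.102  0.073] 0.75
top target [ 0.348  0.424 -0.003] 0.9
top target [ 0.326  0.196 -0.002] 0.84
top target [0.728 0.371 0.   ] 0.77
side lens [ 0.473 -0.102  0.07 ] 0.77
side target [0.515 0.189 0.049] 0.93
side target [0.726 0.373 0.006] 0.86
side target [0.534 0.378 0.001] 0.84
side stand [ 0.515  0.188 -0.001] 0.57
[0.51100235 0.13660658 0.21972261] [-3.14099194e+00  1.63154996e-04  2.95716610e+00] [-0.17391959  0.59735763 -0.28101177  1.87310464  0.24413084  0.70461812
  0.79058978] 0.060050804843733124
```

>>> {"op": "carry_out", "data": {
  "moves": [4, 30, 0, 0, 4, 51, 0, 0, 4, 51, -40, 0, 4, 51, -80, 0, 4, 51, -105, 0]
}}

```text
time_s: 13.05
position: [0.5139, 0.1883, 0.1123]
ee_rot: [-3.14, -0.002, 2.959]
force: [-0.3, -1.2, 0.6]
finger_gap: 0.0597
finger_force: 0.0
```

>>> {"op": "carry_out", "data": {
  "moves": [0, 0, 0, 0, 0, 0, 0, 0, 0, 0, -25, 0, 0, 0, -50, 0, 0, 0, -50, 0]
}}

```text
time_s: 13.47
position: [0.5143, 0.1886, 0.0638]
ee_rot: [-3.14, -0.002, 2.959]
force: [-0.0, 0.0, 0.0]
finger_gap: 0.0604
finger_force: 0.0
```

>>> {"op": "carry_out", "data": {
  "moves": [0, 0, 0, 0, 0, 0, 0, 0]
}}

```text
time_s: 13.63
position: [0.5161, 0.1896, 0.0668]
ee_rot: [3.14, 0.003, 2.959]
force: [-0.2, -0.5, 0.2]
finger_gap: 0.06
finger_force: 0.0
```

>>> {"op": "carry_out", "data": {
  "moves": [-1, -1, -3, 0, -1, -1, -3, 0, -1, -1, -3, 0, -1, -1, -3, 0, -1, -1, -3, 0],
  "jaw": 0,
  "newtons": 40
}}

```text
time_s: 14.05
position: [0.5139, 0.1883, 0.0621]
ee_rot: [3.141, 0.0, 2.96]
force: [-0.5, -0.5, 0.3]
finger_gap: 0.0288
finger_force: 0.0
```

>>> {"op": "carry_out", "data": {
  "moves": [0, 0, 0, 0, 0, 0, 0, 0, 0, 0, 0, 0, 0, 0, 0, 0, 0, 0, 0, 0]
}}

```text
time_s: 14.47
position: [0.514, 0.1888, 0.062]
ee_rot: [3.141, 0.001, 2.96]
force: [-0.3, 2.1, 4.0]
finger_gap: 0.0234
finger_force: 40.0
```

>>> {"op": "carry_out", "data": {
  "moves": [0, 0, 6, 0, 0, 0, 16, 0, 0, 0, 28, 0, 0, 0, 40, 0, 0, 0, 52, 0]
}}

```text
time_s: 14.88
position: [0.513, 0.1873, 0.1143]
ee_rot: [-3.14, -0.001, 2.959]
force: [0.5, -0.2, -4.6]
finger_gap: 0.0234
finger_force: 40.0
```

>>> {"op": "carry_out", "data": {
  "moves": [0, 0, 15, 0, 0, 0, 30, 0, 0, 0, 45, 0, 0, 0, 58, 0, 0, 0, 68, 0]
}}

```text
time_s: 15.3
position: [0.5133, 0.1874, 0.1829]
ee_rot: [-3.141, -0.0, 2.959]
force: [-0.1, -0.4, -4.3]
finger_gap: 0.0237
finger_force: 40.0
```

>>> {"op": "carry_out", "data": {
  "moves": [-1, -10, 0, 0, -4, -30, 0, 0, -8, -54, 0, 0, -12, -80, 0, 0, -15, -106, 0, 0]
}}

```text
time_s: 15.72
position: [0.4971, 0.08, 0.181]
ee_rot: [-3.14, -0.002, 2.96]
force: [-0.5, 0.0, -4.6]
finger_gap: 0.0239
finger_force: 40.0
```

>>> {"op": "carry_out", "data": {
  "moves": [-4, -26, 0, 0, -8, -52, 0, 0, -12, -78, 0, 0, -15, -102, 0, 0, -18, -122, 0, 0]
}}

```text
time_s: 16.13
position: [0.4788, -0.0431, 0.181]
ee_rot: [-3.139, -0.003, 2.957]
force: [0.3, -1.4, -4.6]
finger_gap: 0.0233
finger_force: 40.0
```

>>> {"op": "carry_out", "data": {
  "moves": [-3, -18, -3, 0, -5, -34, -6, 0, -7, -48, -10, 0, -8, -58, -15, 0, -8, -61, -19, 0]
}}

```text
time_s: 16.55
position: [0.4712, -0.1035, 0.1618]
ee_rot: [-3.14, -0.002, 2.956]
force: [-0.3, 0.2, -4.6]
finger_gap: 0.0239
finger_force: 40.0
```

>>> {"op": "carry_out", "data": {
  "moves": [0, 0, 0, 0, 0, 0, 0, 0, 0, 0, 0, 0, 0, 0, 0, 0, 0, 0, 0, 0]
}}

```text
time_s: 16.97
position: [0.4731, -0.0999, 0.163]
ee_rot: [3.141, 0.001, 2.961]
force: [-0.9, 0.1, -4.8]
finger_gap: 0.0236
finger_force: 40.0
```

Run:
```python
from h import *
snap('top','t5');im=snap('side','s5')
for c in('top','side'):
  for t in('lens','target'):
    for d in cams.spot_point(c,t)[:5]: print(c,t,np.round(d['xyz'],3),round(d['confidence'],2))
s=status.observe();print(s['time_s'],s['position'],s['ee_rot'],s['finger_gap'],s['finger_force'],s['force'],np.abs(s['joint_velocities']).max())
cv2.imwrite('pics/s5c.png',cv2.resize(im[220:400,200:400,::-1],None,fx=3,fy=3))
```

```text
top target [ 0.471 -0.101  0.15 ] 0.8
top target [ 0.325  0.194 -0.002] 0.77
top target [ 0.726  0.373 -0.001] 0.66
top target [0.53  0.372 0.002] 0.61
top target [ 0.35   0.426 -0.003] 0.57
side lens [ 0.472 -0.104  0.073] 0.97
side target [0.35  0.426 0.002] 0.97
side target [ 0.474 -0.101  0.156] 0.96
side target [0.327 0.192 0.   ] 0.67
side target [0.727 0.372 0.002] 0.59
side target [ 0.532  0.374 -0.002] 0.58
17.2667 [ 0.47278448 -0.10065911  0.16281225] [3.14152645e+00 1.40411503e-04 2.95997080e+00] 0.02360437775066413 39.99945418909192 [-0.25106757  0.59130788 -4.61458832] 0.0023960139789055263
```

View pics/s5c.png

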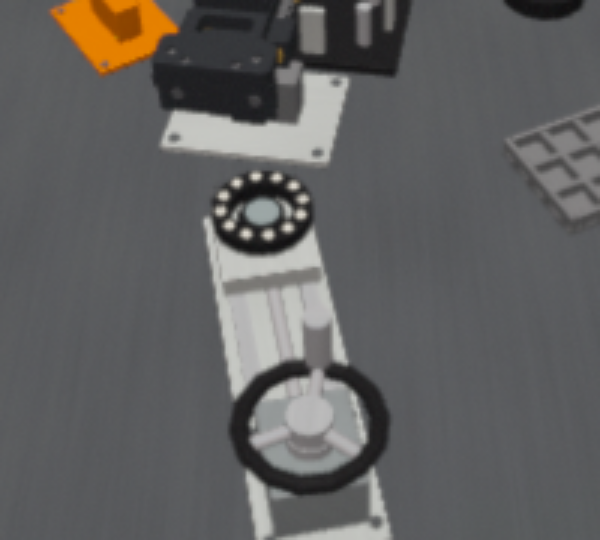

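The picture shows the plate level in the gripper at about (255,120), above the ring light at (262,210). The networks put the plate within about 3 mm of the lens centre and 80 mm above it. The arm is still, so I'm handing in.

```bash
python3 -c "from rig import bot; print(bot.finish_job())"
```

```text
the job is handed in; nothing more can be done
None
```

I handed the job in with the carriage wound against its stop and the aluminium plate held level and still about 80 mm above the ring light, within about 3 mm of its centre; the hand-in gave no verdict.

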